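Lay the marked post block down against the bolt stop

TASK

The marked-out post block stands on end on the bench in front of the plywood chopping board. Tip it over the board's near edge so that it lies flat on the board with the white-pencilled mortise facing up, then push it along until its end is pressed firmly home, square, against the head of the end stop's adjusting bolt, ready for chopping. Feel for the bolt and do not ram it or shove the timber hard (25 N is too much), and leave the other tools where they lie.

Things in the scene. Friction and masses are not known exactly. Their poses are not given: they have to be found in the camera images.
- block: Post block of dark timber, a box 110 x 90 x 140 mm (its x, y, z), 0.5 to 0.8 kg, standing on end at the start; too thick to grasp, so it is pushed. Origin: centre of the end it first stands on; z along its length, x roughly towards the board at the start. Its -x face, turned to the robot, has the white-pencilled mortise. Lying as wanted, x points down, z along the board's x, origin 67 mm above the bench.
- board: Plywood chopping board fixed on the bench, 250 x 300 mm (x, y), 12 mm thick. Origin: centre of its underside, on the bench. Its x points from the near edge to the end stop.
- board_edge (a point): Middle of the board's near edge (x = -125 mm on the board, top face, 12 mm up), which stops the block's foot. Friction on the block is low (0.3 to 0.42): pushed high (about 120 mm up) with a few newtons, it slides upright on the bench until its foot meets this edge, then tips over it, its foot slipping back a little; at roughly 50 degrees it goes over by itself.
- stop: End stop fixed on the board: wooden block 45 x 70 x 75 mm (x, y, z), axes as the board's; origin: centre of its underside, on the board's top. A hex bolt (head 24 mm wide, axis 45 mm above the board, on the centre line) sticks out of its -x face; its head's face is anywhere from 42.5 to 60.5 mm before the origin: set differently each time, not measured, to be felt. It does not yield.
- chisel: Wood chisel with orange handle, about 250 mm long and 29 mm high, lying on the board on its +y side, 118 mm from the centre line. Bystander. Origin under the ferrule.
- pencil: Flat red carpenter's pencil, 180 mm long and 8 mm thick, lying on the board on its -y side, 118 mm from the centre line. Bystander. Origin: centre of its underside.
- mallet: Wooden mallet, head 62 x 130 x 85 mm, 310 mm long overall, lying on the bench beside the board. Bystander. Origin: on the bench under the middle of its handle; the head is 140 mm along its x.
- tenon_offcut: Offcut of timber with a tenon, 125 x 45 x 45 mm, on the bench beside the block. Bystander. Origin: under the middle of its 85 mm thick part.
- tape_measure: Tape measure, yellow and black case 66 x 36 x 62 mm, on the bench beside the block. Bystander. Origin: centre of its underside.
- try_square: Try square, wooden stock 115 mm and steel blade 155 mm, 16 mm high, lying on the bench beside the board. Bystander. Origin: centre of the stock's underside.
- glue: White glue bottle, 64 mm wide, 170 mm tall, standing on the bench beside the board. Bystander. Origin: centre of its underside.

How it is judged:
On the way, in this order (a step that is already met when the one before it is completed fails the run):
1. the block lies flat and still on the board, white-pencilled face up (angle between block's own x axis and vertical above 3.04 rad and height (world z) of block between 0.061 and 0.073 m and linear speed of block below 0.02 m/s and angular speed of block below 0.15 rad/s), for 0.2 s.
2. lying flat, its end is pressed home against the stop's bolt with at least 4 N (angle between block's own x axis and vertical above 3.04 rad and height (world z) of block between 0.061 and 0.073 m and contact force between block and stop above 4 N), for 0.25 s.
At the end, for the whole second after the job is handed in: After being tipped flat and pressed on the bolt with 4 N for 0.25 s, the block rests flat on the board (6 degrees, 6 mm high), marked face up, end at the bolt, origin 179.5 to 203.5 mm before the stop's origin, within 40 mm of its centre line, square to it within 6 degrees (all of step 1 and x of block in the frame of stop between -0.2035 and -0.1795 m and y of block in the frame of stop between -0.04 and 0.04 m and angle between the z axis of block and the x axis of stop, either way round below 0.105 rad); the robot touches nothing.
It fails at once if the block is rammed against the end stop (over 25 N) (contact force between block and stop above 25 N).
It fails at once if the robot shoves the block with more than 25 N (contact force between any of the fingers, the arm and block above 25 N).
It fails at once if another tool is moved by more than 20 mm (distance of any of chisel, pencil, mallet, tenon_offcut, tape_measure, try_square, glue from where it was at the start of the episode above 0.02 m).
It also fails if it takes over 64 s, if anything falls off the work surface, if the arm or the gripper's body presses on something with over 40 N, if the wrist force passes 120 N, or if a joint passes its speed limit or range.

ROBOT

A 6-joint arm with a two-finger parallel gripper is mounted at the origin on the work surface. World frame = base frame: x ahead of the robot, y to its left, z up, the work surface at z = 0. Lengths are in m, angles in rad, forces in N, time in s.
With the tool pointing down it reaches from about 0.375 to 0.9 m from the base axis. Payload 3.1 kg.
Tool frame: the origin (TCP) lies at the very end of the fingers, on their centre line; the grasp point (between the pads) lies 19 mm behind it (grip_depth is the distance from the TCP to the grasp point, in m); z points along the fingers, y is the line along which they close (so a half turn about z gives the same grasp; the last joint's range is limited). The gripper opens to 85 mm and grips with 20 to 120 N. Pads are 22 mm wide; open, the fingers measure 114 mm over their backs; the gripper's body (76 mm by 85 mm) begins 54 mm behind the grasp point. The pads swing forward as they close: fully open they stand 13 mm farther back than shut.
Start: joints at [1.058, 0.527, 1.433, -0, 1.181, -0.178], TCP at [0.205, 0.59, 0.203] pointing down, gripper open.
Joint ranges: [-3.08, 3.08], [-0.75, 2.2], [0.22, 2.44], [-1.43, 4.57], [0, 2.65], [-2.85, 2.85]. Speed limits (rad/s): [2.79, 2.79, 3.14, 3.14, 3.14, 3.14].

INTERFACE

Orientations are given as a unit quaternion [x, y, z, w].
In Python, from station import * gives the robot as it stands.
- The arm moves only by the tool apply_moves, never from a script. Its argument "plan" is a list of rows, each a list of 7 numbers: the shift along the tool's x, y, z in m, then the turn, a rotation vector about the tool's x, y, z in rad, then the gripper command: -1 is fully open, 1 is shut, values between are in proportion. In form: [[dx, dy, dz, wx, wy, wz, jaw], ...]. A call has 1 to 8 rows; each row shifts and turns the commanded pose from where the row before left it, along the tool's axes as they then stand; what a row does not reach is not made up. A row lasts 1/8 s, in which the tool goes at most 62.5 mm and 10.7 degrees, less where a joint would pass 70% of its speed; a pose out of reach is approached as far as the arm can. A call is refused whole if a number of a shift passes 0.0625 or a number of a turn 0.188, either way. A call with a gripper value outside its range is refused whole. The fingers move at their own pace and stop on an object; "force" is the grip in N (left out, the last holds). Time passes only in rows, so rows that do not move let the fingers close. It gives the time, the measured TCP pose, the force, the opening and the grip force at its end, in the units of the state.
- sense(): the state, without advancing time (a new reading comes with each control period).
- snapshot(name): name is "side" or "top" or "wrist"; returns the picture (400x640x3 uint8, red, green, blue); there is no depth.
- calibration(name): a dict with "camera_matrix" (3x3 intrinsics, pixels), "R" (3x3) and "t" (3): a world point X has camera coordinates R X + t; the wrist camera has in their place "mount" (4x4, takes a point from camera to tool coordinates, whose origin is the TCP and whose axes are the flange's). Camera axes: x right, y down, z forward; pixel columns grow to the right and rows downward; lengths in m; the calibration is good to about 2 mm. A picture is of the moment at which its call begins: read the wrist's pose just before it. calibration takes no time and is no camera call.
- sign_off(): hands the job in; it is judged then, once.
The state is a dict: "t": time; "q": joint angles; "qd": joint speeds; "tau": joint torques, N m; "tcp_pos": TCP position; "tool_rot": TCP orientation; "force": force on the tool from outside, world axes, zero at the start; "ft_torque": the same for the moment, N m; "finger_gap": opening from 0.0 (shut) to 1.0 (fully open); "gripper_force": force on a finger pad.
Only numpy, scipy, OpenCV 4.12 (cv2) and the standard library are available. Lean on these libraries where they do the work, as an engineer would, in place of code of your own. Each camera call takes 0.05 s, during which the arm holds its last target. There are 200 camera calls.

## Working session

There is one attempt and no reset: what is moved stays moved. The work goes in short steps, Python scripts to look and compute and a tool call to move; the robot and the scene stay as the last step left them, time stands still between calls to the robot, and variables do not carry over. Pictures are saved under pics/ and viewed, at most 10 in all, crops included, and the job is handed in when it is done.

Besides the shell and the picture viewer there is one more tool, called as name(argument=value, ...) on one line, values as JSON. apply_moves: Moves the arm, as the interface text tells. Its arguments: {"type":"object","properties":{"plan":{"type":"array"},"force":{"type":"number"}},"required":["plan"]}

```bash
mkdir -p pics; ls; python3 - <<'E'
from station import *
import cv2
for n in ["side","top"]:
    cv2.imwrite(f"pics/{n}0.png",snapshot(n)[:,:,::-1]); c=calibration(n); print(n,c)
s=sense(); print(s["t"],s["tcp_pos"],s["tool_rot"],s["force"])
E
```

```text
pics
side {'camera_matrix': array([[361.59130996,   0.        , 316.90947474],
       [  0.        , 361.59130996, 198.83342745],
       [  0.        ,   0.        ,   1.        ]]), 'R': array([[ 0.91416789, -0.40516589,  0.01173372],
       [-0.20778105, -0.49327488, -0.84469339],
       [ 0.3480289 ,  0.76975353, -0.53512184]]), 't': array([-0.57886558,  0.17993544,  0.54136107])}
top {'camera_matrix': array([[446.81155653,   0.        , 318.48843461],
       [  0.        , 446.81155653, 195.63513993],
       [  0.        ,   0.        ,   1.        ]]), 'R': array([[-0.02258136, -0.99959995, -0.01703016],
       [-0.99116142,  0.02461164, -0.13035838],
       [ 0.13072537,  0.01393597, -0.99132067]]), 't': array([0.04615036, 0.62024205, 1.10650266])}
0.1 [0.20439653 0.58988362 0.20233591] [ 1.66132830e-01  9.86102899e-01 -9.21853207e-04 -3.25552537e-04] [-0.59120971 -0.67454102 -0.5876249 ]
```

View pics/top0.png

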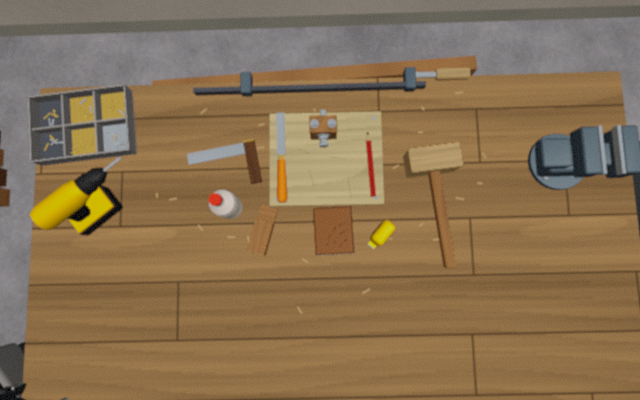

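View pics/side0.png

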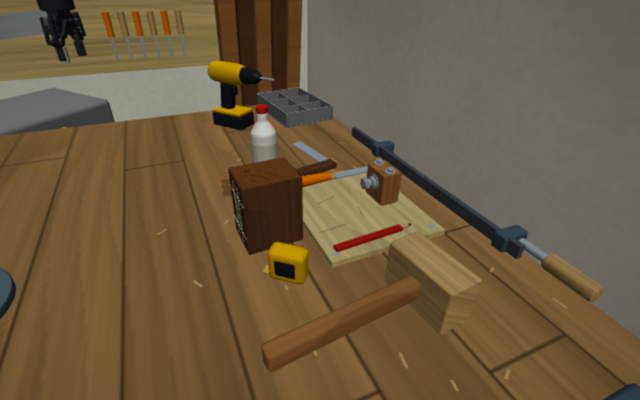

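The top view shows the board (corners about (269,113), (381,112), (384,204), (270,206)), the block top around (334,230), the stop at (323,125), the offcut at (262,230) and the tape at (382,234). I'll enlarge it to get accurate corners.

```bash
cat > h.py <<'E'
from station import *
import numpy as np, cv2
def px2w(n,uv,z):
    c=calibration(n);R=c["R"];t=c["t"];K=c["camera_matrix"]
    C=-R.T@t; out=[]
    for u,v in np.atleast_2d(uv):
        d=R.T@np.linalg.solve(K,[u,v,1]); out.append(C+d*(z-C[2])/d[2])
    return np.array(out)
def w2px(n,X):
    c=calibration(n); p=(np.atleast_2d(X)@c["R"].T+c["t"])@c["camera_matrix"].T
    return p[:,:2]/p[:,2:]
E
python3 - <<'E'
from h import *
im=cv2.imread("pics/top0.png")[100:265,240:400]
cv2.imwrite("pics/top0c.png",cv2.resize(im,None,fx=3.6,fy=3.6,interpolation=cv2.INTER_CUBIC))
print(px2w("top",[(268.5,113),(381,112),(384,204),(270,206)],.012).round(4))
print(px2w("top",[(314,207),(351,206),(354,252),(316,254)],.14).round(4))
c=calibration("top");print(-c["R"].T@c["t"])
E
```

```text
[[ 0.8537  0.1619  0.012 ]
 [ 0.848  -0.1416  0.012 ]
 [ 0.5986 -0.1393  0.012 ]
 [ 0.6007  0.16    0.012 ]]
[[ 0.5816  0.0411  0.14  ]
 [ 0.5818 -0.0453  0.14  ]
 [ 0.4752 -0.0488  0.14  ]
 [ 0.4726  0.0388  0.14  ]]
[0.47115416 0.01544653 1.17853866]
```

View pics/top0c.png

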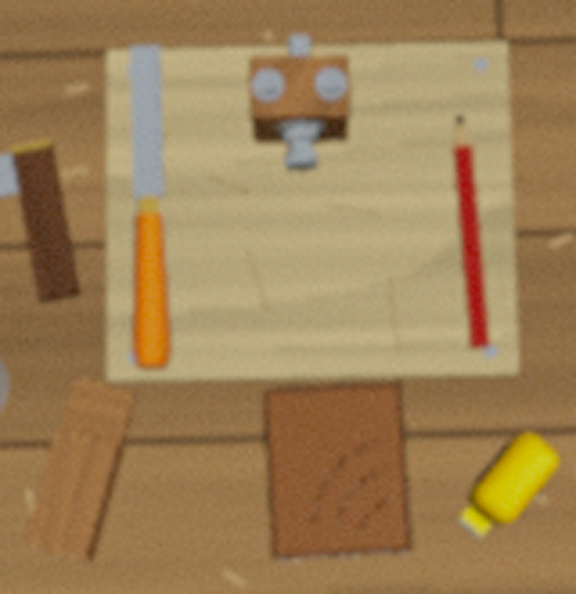

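Crop: block top corners (266,392),(400,382),(410,548),(275,557); board corners (107,49),(508,41),(519,374),(107,381); stop top (251,58)–(347,120); bolt head face at about (300,167).

```bash
python3 - <<'E'
from h import *
f=lambda p,z: px2w("top",np.array(p)/3.6+[240,100],z)
B=f([(107,49),(508,41),(519,374),(107,381)],.012)
K=f([(266,392),(400,382),(410,548),(275,557)],.14)
S=f([(251,58),(347,58),(349,121),(252,122)],.087)
H=f([(287,167),(315,165)],.06)
for n,P in zip("BKSH",(B,K,S,H)):
    print(n,P[:,:2].round(4).tolist(),P.mean(0).round(4))
    if len(P)==4:
        e=P[0]-P[3]; e2=P[1]-P[2]; g=P[0]-P[1]; g2=P[3]-P[2]
        print([round(np.linalg.norm(a),4) for a in(e,e2,g,g2)],[round(np.degrees(np.arctan2(a[1],a[0])),2) for a in (e,e2)],[round(np.degrees(np.arctan2(-a[0],a[1])),2) for a in (g,g2)])
for nm,p,z in [("offcut",[(72,383),(133,397),(92,558),(27,545)],.045),("tape",[(528,433),(558,458),(500,522),(460,520)],.05)]:
    print(nm,f(p,z)[:,:2].round(3).tolist())
E
```

```text
B [[0.8519, 0.1586], [0.8496, -0.142], [0.5989, -0.1398], [0.6011, 0.1607]] [0.7254 0.0094 0.012 ]
[np.float64(0.2508), np.float64(0.2508), np.float64(0.3006), np.float64(0.3005)] [np.float64(-0.48), np.float64(-0.51)] [np.float64(-0.43), np.float64(-0.42)]
K [[0.5772, 0.0415], [0.5816, -0.0455], [0.4747, -0.0485], [0.4709, 0.038]] [ 0.5261 -0.0036  0.14  ]
[np.float64(0.1063), np.float64(0.1069), np.float64(0.0871), np.float64(0.0866)] [np.float64(1.89), np.float64(1.59)] [np.float64(2.89), np.float64(2.49)]
S [[0.8181, 0.0483], [0.8162, -0.0189], [0.7708, -0.019], [0.772, 0.0486]] [0.7943 0.0147 0.087 ]
[np.float64(0.0461), np.float64(0.0454), np.float64(0.0673), np.float64(0.0676)] [np.float64(-0.28), np.float64(0.17)] [np.float64(-1.6), np.float64(-0.96)]
H [[0.7458, 0.0251], [0.7467, 0.0052]] [0.7463 0.0152 0.06  ]
offcut [[0.597, 0.182], [0.586, 0.138], [0.473, 0.168], [0.483, 0.214]]
tape [[0.553, -0.139], [0.535, -0.159], [0.491, -0.117], [0.494, -0.089]]
```

apply_moves(plan=[[0,0,0,0,0,-0.163,-0.2],[0,0,0,0,0,-0.163,-0.2],[-0.019,-0.049,0,0,0,0,-0.2],[-0.019,-0.049,0,0,0,0,-0.2],[-0.019,-0.049,0,0,0,0,-0.2],[-0.019,-0.049,0,0,0,0,-0.2],[-0.019,-0.049,0,0,0,0,-0.2],[-0.019,-0.049,0,0,0,0,-0.2]])

```text
t: 1.1
tcp_pos: [0.3167, 0.294, 0.2031]
tool_rot: [0.004, 1.0, -0.0, 0.0]
force: [1.3, 0.5, -0.6]
finger_gap: 0.599
gripper_force: 0.0
```

apply_moves(plan=[[-0.019,-0.049,0,0,0,0,-0.2],[-0.019,-0.049,0,0,0,0,-0.2],[-0.019,-0.049,0,0,0,0,-0.2],[-0.019,-0.049,0,0,0,0,-0.2],[-0.019,-0.049,0,0,0,0,-0.2],[-0.019,-0.049,0,0,0,0,-0.2],[0,0,0,0,0,0,-0.2]])

```text
t: 1.98
tcp_pos: [0.4302, -0.0026, 0.2033]
tool_rot: [0.007, 1.0, -0.001, 0.001]
force: [0.3, -0.2, 0.2]
finger_gap: 0.601
gripper_force: 0.0
```

apply_moves(plan=[[0,0,0.04,0,0,0,-0.2],[0,0,0.041,0,0,0,-0.2],[0,0,0,0,0,0,-0.2],[-0.01,0,0,0,0,0,-0.2],[-0.005,0,0,0,0,0,-0.2],[-0.005,0,0,0,0,0,-0.2],[-0.003,0,0,0,0,0,-0.2]])

```text
t: 2.85
tcp_pos: [0.452, 0.0005, 0.1229]
tool_rot: [0.004, 1.0, -0.0, 0.001]
force: [-0.5, -0.4, -0.1]
finger_gap: 0.599
gripper_force: 0.0
```

Now a slow push; contact is expected around TCP x 0.46.

apply_moves(plan=[[-0.004,0,0,0,0,0,-0.2],[-0.004,0,0,0,0,0,-0.2],[-0.004,0,0,0,0,0,-0.2],[-0.004,0,0,0,0,0,-0.2],[-0.004,0,0,0,0,0,-0.2],[-0.004,0,0,0,0,0,-0.2]])

```text
t: 3.6
tcp_pos: [0.4754, 0.0004, 0.1222]
tool_rot: [0.004, 1.0, 0.0, -0.0]
force: [-0.0, -0.2, -0.5]
finger_gap: 0.598
gripper_force: 0.0
```

```bash
python3 - <<'E'
from h import *
cv2.imwrite("pics/side1.png",cv2.resize(snapshot("side")[100:300,130:450,::-1],None,fx=2.4,fy=2.4)); print(sense()["force"])
E
```

```text
[ 1.24974286 -0.53403319  0.28103282]
```

View pics/side1.png

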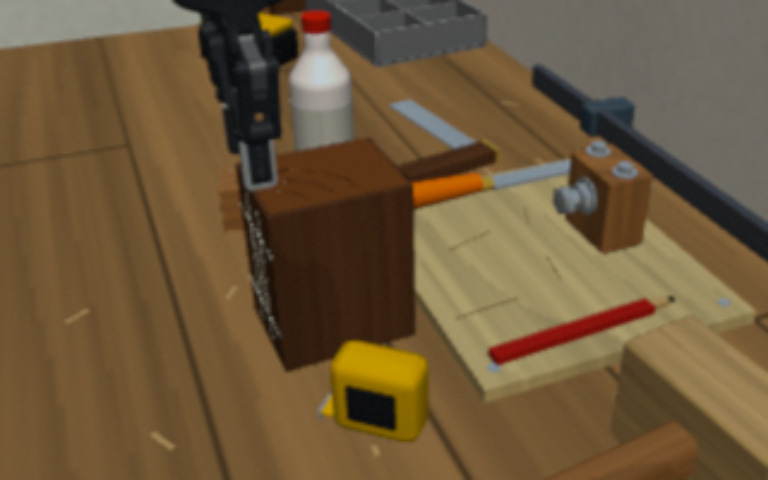

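The finger tip shows at crop (262,185), overlapping the block's near top edge. I'll check by projection whether it is in front of the face.

```bash
python3 - <<'E'
from h import *
f=lambda X:((w2px("side",X)-[130,100])*2.4).round(0).tolist()
print("tips",f([[.475,-.033,z] for z in (.122,.13,.14)]), f([[.475,.033,z] for z in (.122,.13,.14)]))
g=lambda p,z:px2w("side",np.array(p)/2.4+[130,100],z).round(4).tolist()
print("block top TL? corners",g([(245,165),(262,213),(412,185),(372,142)],.14)); print("foot",g([(290,365),(412,335)],0.))
print("board",g([(487,398)],.012)); print("stop head",g([(562,198)],.057))
E
```

```text
tips [[266.0, 229.0], [265.0, 220.0], [263.0, 208.0]] [[245.0, 188.0], [244.0, 178.0], [242.0, 167.0]]
block top TL? corners [[0.4777, 0.0351, 0.14], [0.4725, -0.0401, 0.14], [0.583, -0.043, 0.14], [0.58, 0.0354, 0.14]]
foot [[0.4801, -0.0398, 0.0], [0.5815, -0.0426, 0.0]]
board [[0.5992, -0.1454, 0.012]]
stop head [[0.755, 0.0215, 0.057]]
```

The finger tips look ~30 mm higher than the TCP reading implies, near the top edge of the block. I'll look with the top and wrist cameras in one picture.

```bash
python3 - <<'E'
from h import *
s=sense()
w=cv2.resize(snapshot("wrist"),(480,300)); t=cv2.resize(snapshot("top")[180:280,255:415],(480,300),interpolation=cv2.INTER_CUBIC)
cv2.imwrite("pics/wt1.png",np.vstack([w,t])[:,:,::-1]); print(s["q"].round(3),s["tcp_pos"],s["tool_rot"].round(3))
print(calibration("wrist"))
print(((w2px("top",[[.475,-.033,.13],[.475,.033,.13]])-[255,180])*3+[0,300]).round())
E
```

```text
[-0.235  0.459  1.881  0.     0.801 -1.798] [4.76203772e-01 2.26223107e-04 1.22258311e-01] [ 0.004  1.    -0.     0.001]
{'camera_matrix': array([[313.76507494,   0.        , 318.29518057],
       [  0.        , 313.76507494, 198.38674839],
       [  0.        ,   0.        ,   1.        ]]), 'mount': array([[-7.53216732e-04, -9.63994029e-01, -2.65922815e-01,
         6.74500612e-02],
       [ 9.99999651e-01, -8.22056380e-04,  1.47565271e-04,
         3.00311387e-04],
       [-3.60855587e-04, -2.65922612e-01,  9.63994312e-01,
        -1.70784260e-01],
       [ 0.00000000e+00,  0.00000000e+00,  0.00000000e+00,
         1.00000000e+00]])}
[[276. 517.]
 [191. 519.]]
```

View pics/wt1.png

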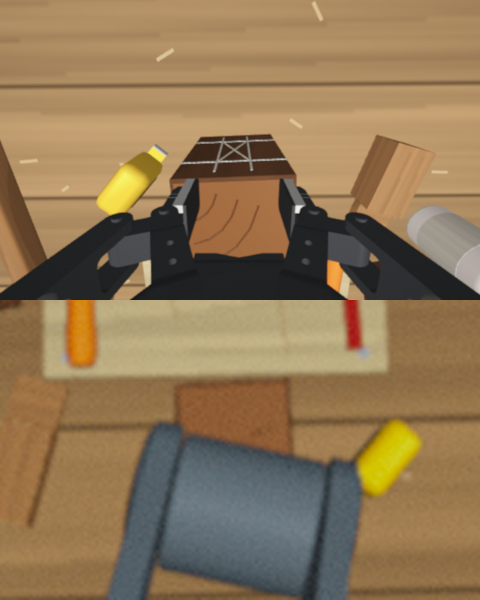

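```bash
python3 - <<'E'
from h import *
c=calibration("wrist");M=np.linalg.inv(c["mount"]);K=c["camera_matrix"]
def pr(P):
    p=M@np.array([*P,1]); q=K@p[:3]; return (q[:2]/q[2]*.75).round(0).tolist()
for z in (0,-.01,-.02,-.03,-.04): print(z,[pr((x,-.033,z)) for x in(.011,0,-.011)])
s=sense();print(s["tcp_pos"])
# block top near edge in tool coords if x=.471..: tool x=(.476-xw), z=.122-.14=-.018
for xw in (.466,.471,.476,.481,.486): print(xw,pr((.476-xw,-.045,-.018)),pr((.476-xw,.045,-.018)))
E
```

```text
0 [[195.0, 161.0], [196.0, 174.0], [196.0, 187.0]]
-0.01 [[193.0, 165.0], [193.0, 179.0], [194.0, 193.0]]
-0.02 [[190.0, 170.0], [191.0, 185.0], [192.0, 199.0]]
-0.03 [[187.0, 175.0], [188.0, 191.0], [189.0, 206.0]]
-0.04 [[183.0, 182.0], [184.0, 198.0], [185.0, 214.0]]
[4.75326708e-01 3.48738823e-04 1.22198872e-01]
0.466 [173.0, 170.0] [303.0, 170.0]
0.471 [174.0, 177.0] [303.0, 177.0]
0.476 [174.0, 184.0] [302.0, 183.0]
0.481 [175.0, 190.0] [302.0, 190.0]
0.486 [175.0, 197.0] [301.0, 196.0]
```

The tips at this opening sit ~30 mm behind the TCP (both views agree), so they are passing over the top of the block. I'll back off, close partly, go lower, and check.

apply_moves(plan=[[0.02,0,0,0,0,0,0.3],[0.018,0,0,0,0,0,0.3],[0,0,0,0,0,0,0.3],[0,0,0.012,0,0,0,0.3],[0,0,0.01,0,0,0,0.3],[0,0,0,0,0,0,0.3]])

```text
t: 4.5
tcp_pos: [0.4368, 0.0008, 0.099]
tool_rot: [0.004, 1.0, 0.0, -0.001]
force: [0.4, -0.8, -1.0]
finger_gap: 0.345
gripper_force: 0.0
```

```bash
python3 - <<'E'
from h import *
s=sense()
w=cv2.resize(snapshot("wrist"),(480,300)); t=cv2.resize(snapshot("side")[120:270,170:410],(480,300),interpolation=cv2.INTER_CUBIC)
cv2.imwrite("pics/wt2.png",np.vstack([w,t])[:,:,::-1]); print(s["tcp_pos"],s["finger_gap"])
print(((w2px("side",[[s["tcp_pos"][0],-.02,z] for z in(.1,.12,.14)])-[170,120])*2+[0,300]).round())
E
```

```text
[0.43678167 0.00076043 0.09900849] 0.34481371406319633
[[ 97. 475.]
 [ 93. 455.]
 [ 90. 435.]]
```

View pics/wt2.png

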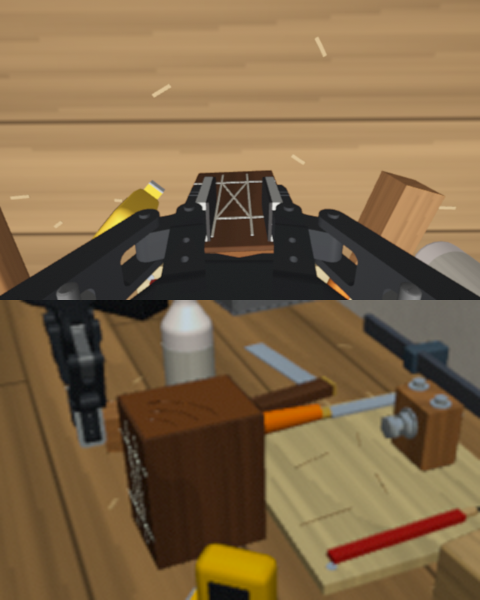

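Wrist/side views: tips at side-inset (90,443), i.e. z ≈ 0.13 for TCP z 0.099, in front of the pencilled face. I'll tilt the tool forward by 17° to keep the gripper body clear, then approach.

apply_moves(plan=[[0,0,0,0,-0.15,0,0.3],[0,0,0,0,-0.15,0,0.3],[0,0,0,0,0,0,0.3],[-0.0086,0,0.0026,0,0,0,0.3],[-0.0086,0,0.0026,0,0,0,0.3],[0,0,0,0,0,0,0.3]])

```text
t: 5.35
tcp_pos: [0.4599, 0.0052, 0.0994]
tool_rot: [0.001, 0.991, 0.007, 0.133]
force: [0.7, -0.0, -0.9]
finger_gap: 0.352
gripper_force: 0.0
```

apply_moves(plan=[[-0.0038,0,0.0012,0,0,0,0.3],[-0.0038,0,0.0012,0,0,0,0.3],[-0.0038,0,0.0012,0,0,0,0.3],[-0.0038,0,0.0012,0,0,0,0.3],[-0.0038,0,0.0012,0,0,0,0.3]])

```text
t: 5.98
tcp_pos: [0.4753, 0.0066, 0.0976]
tool_rot: [0.001, 0.991, 0.008, 0.13]
force: [-5.1, 0.4, 2.2]
finger_gap: 0.35
gripper_force: 2.4
```

apply_moves(plan=[[-0.003,0,0.0008,0,0,0,0.3],[-0.003,0,0.0008,0,0,0,0.3],[-0.003,0,0.0008,0,0,0,0.3],[-0.003,0,0.0008,0,0,0,0.3]])

```text
t: 6.48
tcp_pos: [0.4896, 0.0056, 0.0982]
tool_rot: [0.001, 0.991, 0.008, 0.132]
force: [-6.6, 1.3, 4.0]
finger_gap: 0.347
gripper_force: 3.3
```

apply_moves(plan=[[-0.003,0,0.0008,0,0,0,0.3],[-0.003,0,0.0008,0,0,0,0.3],[-0.003,0,0.0008,0,0,0,0.3],[-0.003,0,0.0008,0,0,0,0.3]])

```text
t: 6.98
tcp_pos: [0.5008, 0.0058, 0.0981]
tool_rot: [0.002, 0.991, 0.008, 0.131]
force: [-7.9, -1.2, 6.3]
finger_gap: 0.354
gripper_force: 4.3
```

apply_moves(plan=[[-0.0035,0,0.0003,0,0,0,0.3],[-0.0035,0,0.0003,0,0,0,0.3],[-0.0035,0,0.0003,0,0,0,0.3]])

```text
t: 7.35
tcp_pos: [0.5118, 0.0056, 0.1003]
tool_rot: [0.002, 0.991, 0.008, 0.131]
force: [-7.6, -1.3, 7.1]
finger_gap: 0.351
gripper_force: 4.4
```

```bash
python3 - <<'E'
from h import *
s=sense(); print(s["force"].round(1))
cv2.imwrite("pics/side3.png",cv2.resize(snapshot("side")[100:300,170:490,::-1],None,fx=2,fy=2))
E
```

```text
[-7.6 -1.3  7.1]
```

View pics/side3.png

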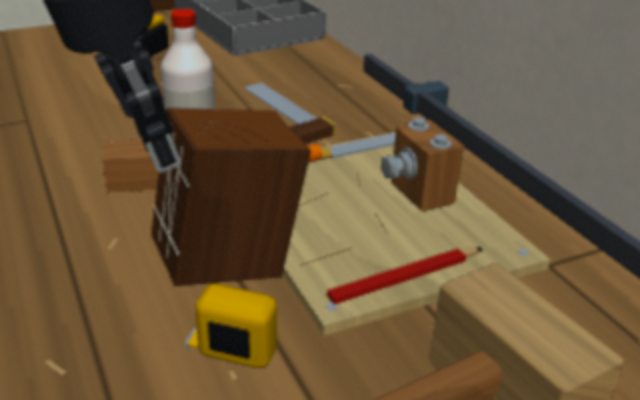

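The block is tipping squarely over the edge, about 12–15°, with the fingers high on the marked face at (168,155). I'll continue.

apply_moves(plan=[[-0.0035,0,0.0006,0,0,0,0.3],[-0.0035,0,0.0006,0,0,0,0.3],[-0.0035,0,0.0006,0,0,0,0.3],[-0.0035,0,0.0006,0,0,0,0.3]])

```text
t: 7.9
tcp_pos: [0.5271, 0.0052, 0.1022]
tool_rot: [0.002, 0.991, 0.007, 0.133]
force: [-7.0, -1.5, 9.1]
finger_gap: 0.351
gripper_force: 4.7
```

apply_moves(plan=[[-0.0035,0,0.0006,0,0,0,0.3],[-0.0035,0,0.0006,0,0,0,0.3],[-0.0035,0,0.0006,0,0,0,0.3],[-0.0035,0,0.0006,0,0,0,0.3]])

```text
t: 8.4
tcp_pos: [0.5425, 0.0048, 0.1045]
tool_rot: [0.002, 0.991, 0.007, 0.134]
force: [-2.4, 0.0, 5.2]
finger_gap: 0.352
gripper_force: 2.9
```

apply_moves(plan=[[-0.0025,0,0.0003,0,0,0,0.3],[-0.0025,0,0.0003,0,0,0,0.3]])

```text
t: 8.65
tcp_pos: [0.5483, 0.0046, 0.1058]
tool_rot: [0.002, 0.991, 0.007, 0.135]
force: [-1.5, -0.0, 5.0]
finger_gap: 0.352
gripper_force: 2.2
```

apply_moves(plan=[[-0.0025,0,0.0003,0,0,0,0.3],[-0.0025,0,0.0003,0,0,0,0.3]])

```text
t: 8.9
tcp_pos: [0.554, 0.0044, 0.1072]
tool_rot: [0.002, 0.991, 0.006, 0.136]
force: [-7.3, -0.1, 17.9]
finger_gap: 0.347
gripper_force: 8.2
```

```bash
python3 - <<'E'
from h import *
s=sense(); print(s["force"].round(1),s["t"],s["tcp_pos"])
a=cv2.resize(snapshot("side")[100:260,170:410,::-1],(600,400)); b=cv2.resize(snapshot("top")[110:190,260:400,::-1],(350,200)); b=cv2.copyMakeBorder(b,0,0,0,250,0)
cv2.imwrite("pics/side4.png",np.vstack([a,b]))
E
```

```text
[-7.3 -0.1 17.9] 8.9 [0.55404581 0.004413   0.1072061 ]
```

View pics/side4.png

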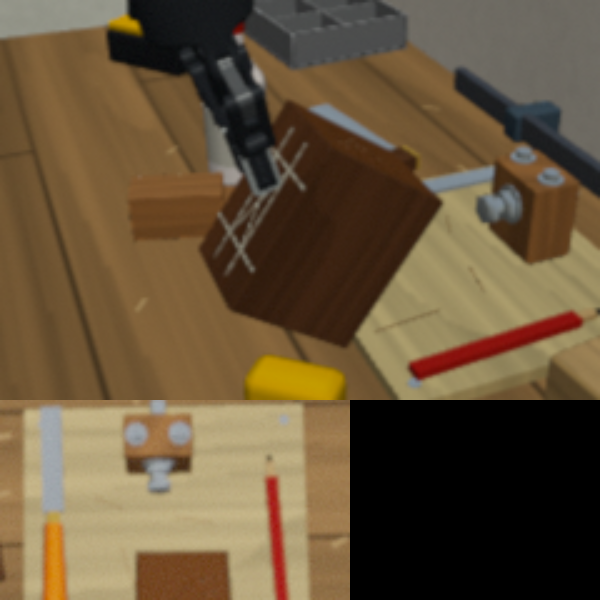

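The block is at ~38°, fingers mid-face at (262,185), and the foot has slipped back. Pressing here jams it, so I'll slide the fingers up along the face to ease the force and push higher.

apply_moves(plan=[[-0.0035,0,-0.005,0,0,0,0.3],[-0.0045,0,-0.005,0,0,0,0.3]])

```text
t: 9.25
tcp_pos: [0.5571, 0.0049, 0.1166]
tool_rot: [0.002, 0.991, 0.007, 0.133]
force: [-0.8, 0.1, 0.3]
finger_gap: 0.351
gripper_force: 0.2
```

```bash
python3 - <<'E'
from h import *
g=lambda p,z:px2w("side",np.array(p)/2.5+[170,100],z).round(4).tolist()
print("foot front corner",g([(347,347)],0.))
# solve block pose in x-z plane at y=-.045 for pixel points
c=calibration("side");C=-c["R"].T@c["t"]
for n,p in [("footfront",(347,347)),("footrear",(232,308)),("topfront",(442,203))]:
    d=c["R"].T@np.linalg.solve(c["camera_matrix"],[p[0]/2.5+170,p[1]/2.5+100,1]); print(n,(C+d*((-.045-C[1])/d[1])).round(3))
E
```

```text
foot front corner [[0.5954, -0.0458, 0.0]]
footfront [ 0.596 -0.045 -0.001]
footrear [ 0.506 -0.045  0.063]
topfront [ 0.673 -0.045  0.113]
```

apply_moves(plan=[[-0.0029,0,0.0008,0,0,0,0.3],[-0.0029,0,0.0008,0,0,0,0.3]])

```text
t: 9.5
tcp_pos: [0.5624, 0.0052, 0.1163]
tool_rot: [0.001, 0.991, 0.007, 0.132]
force: [-1.2, -0.6, 3.3]
finger_gap: 0.352
gripper_force: 1.6
```

```bash
python3 - <<'E'
from h import *
b=snapshot("side"); cv2.imwrite("pics/n1.png",b[:,:,::-1])
a=cv2.imread("pics/side0.png")[:,:,::-1].astype(int)
# board/bench visible or dark block? sample predicted points of the block side face y=-.045 for tilts
R=lambda th,p: np.array([.597+(-p[0])*np.cos(th)*1+p[1]*np.sin(th),-.045,p[0]*np.sin(th)+p[1]*np.cos(th)])
hsv=cv2.cvtColor(b,cv2.COLOR_RGB2HSV); dark=(b.astype(int).sum(2)<190)
for d in range(0,95,10):
    th=np.radians(d); q=[R(th,(u,v)) for u in (.008,.055,.102) for v in (.01,.04,.07,.1,.13)]
    p=w2px("side",q).round().astype(int); print(d,round(float(np.mean([dark[y,x] for x,y in p])),2),end="; ")
E
```

```text
0 0.73; 10 0.73; 20 0.87; 30 1.0; 40 0.8; 50 0.73; 60 0.53; 70 0.47; 80 0.33; 90 0.27;
```

apply_moves(plan=[[-0.0033,0,-0.0006,0,0,0,0.3],[-0.0033,0,-0.0006,0,0,0,0.3]])

```text
t: 9.8
tcp_pos: [0.5676, 0.0054, 0.1185]
tool_rot: [0.001, 0.991, 0.008, 0.131]
force: [0.4, 0.2, 0.2]
finger_gap: 0.353
gripper_force: 0.2
```

apply_moves(plan=[[-0.0033,0,-0.0006,0,0,0,0.3],[-0.0033,0,-0.0006,0,0,0,0.3]])

```text
t: 10.05
tcp_pos: [0.574, 0.0053, 0.1217]
tool_rot: [0.001, 0.991, 0.008, 0.132]
force: [-0.6, -0.3, 0.8]
finger_gap: 0.347
gripper_force: 0.1
```

```bash
cat >> h.py <<'E'
def tilt():
    b=snapshot("side"); dark=(b.astype(int).sum(2)<190); o=[]
    for d in range(0,95,5):
        th=np.radians(d); q=[[.597-u*np.cos(th)+v*np.sin(th),-.045,u*np.sin(th)+v*np.cos(th)+.012*(d>80)] for u in (.006,.03,.055,.08,.104) for v in (.006,.04,.07,.1,.134)]
        p=w2px("side",q).round().astype(int); o.append((d,round(float(np.mean([dark[y,x] for x,y in p])),2)))
    return b,sorted(o,key=lambda a:-a[1])[:4]
E
python3 -c "
from h import *
b,o=tilt();print(o);cv2.imwrite('pics/n2.png',b[:,:,::-1])"
```

```text
[(35, 1.0), (40, 1.0), (25, 0.88), (30, 0.88)]
```

apply_moves(plan=[[-0.003,0,0.0004,0,0,0,0.3],[-0.003,0,0.0004,0,0,0,0.3]])

```text
t: 10.35
tcp_pos: [0.58, 0.0052, 0.1226]
tool_rot: [0.001, 0.991, 0.008, 0.132]
force: [0.8, -0.1, 0.7]
finger_gap: 0.346
gripper_force: 0.0
```

```bash
python3 -c "
from h import *
b,o=tilt();print(o)"
```

```text
[(40, 1.0), (35, 0.92), (30, 0.88), (45, 0.84)]
```

apply_moves(plan=[[-0.003,0,0.0004,0,0,0,0.3],[-0.003,0,0.0004,0,0,0,0.3],[-0.003,0,0.0004,0,0,0,0.3]])

```text
t: 10.78
tcp_pos: [0.589, 0.0052, 0.1237]
tool_rot: [0.001, 0.991, 0.008, 0.132]
force: [-0.0, -0.3, 0.4]
finger_gap: 0.353
gripper_force: 0.0
```

```bash
python3 -c "
from h import *
b,o=tilt();print(o)"
```

```text
[(45, 0.96), (40, 0.92), (35, 0.84), (50, 0.84)]
```

apply_moves(plan=[[-0.003,0,0.0004,0,0,0,0.3],[-0.003,0,0.0004,0,0,0,0.3],[-0.003,0,0.0004,0,0,0,0.3]])

```text
t: 11.2
tcp_pos: [0.598, 0.0052, 0.1249]
tool_rot: [0.001, 0.991, 0.008, 0.132]
force: [0.7, 0.8, -0.1]
finger_gap: 0.35
gripper_force: 0.0
```

```bash
python3 -c "
from h import *
b,o=tilt();print(o)"
```

```text
[(55, 0.92), (65, 0.92), (45, 0.88), (60, 0.88)]
```

apply_moves(plan=[[-0.008,0,-0.029,0,0,0,0.3],[0.021,0,-0.037,0,0,0,0.3],[0.03,0,-0.01,0,0,0,0.3],[0.03,0,-0.01,0,0,0,0.3],[0.03,0,-0.01,0,0,0,0.3],[0.0,0,0,0,0.15,0,0.3],[0.0,0,0,0,0.115,0,0.3],[0,0,0,0,0,0,0.3]])

```text
t: 12.25
tcp_pos: [0.4757, 0.0039, 0.1909]
tool_rot: [0.0, 1.0, 0.007, 0.001]
force: [-0.6, -0.1, -0.7]
finger_gap: 0.349
gripper_force: 0.0
```

```bash
python3 -c "
from h import *
b,o=tilt();print(o)
a=cv2.resize(b[100:260,200:440],(600,400)); t=cv2.resize(snapshot('top')[110:240,250:410],(246,200)); w=cv2.resize(snapshot('wrist'),(320,200))
cv2.imwrite('pics/n3.png',np.vstack([a,cv2.copyMakeBorder(np.hstack([t,w]),0,0,0,34,0)])[:,:,::-1]); cv2.imwrite('pics/top_full.png',snapshot('top')[:,:,::-1]);cv2.imwrite('pics/side_full.png',b[:,:,::-1]);print(sense()['tcp_pos'])"
```

```text
[(55, 0.92), (65, 0.92), (45, 0.88), (60, 0.88)]
[0.47164535 0.00462975 0.19020921]
```

View pics/n3.png

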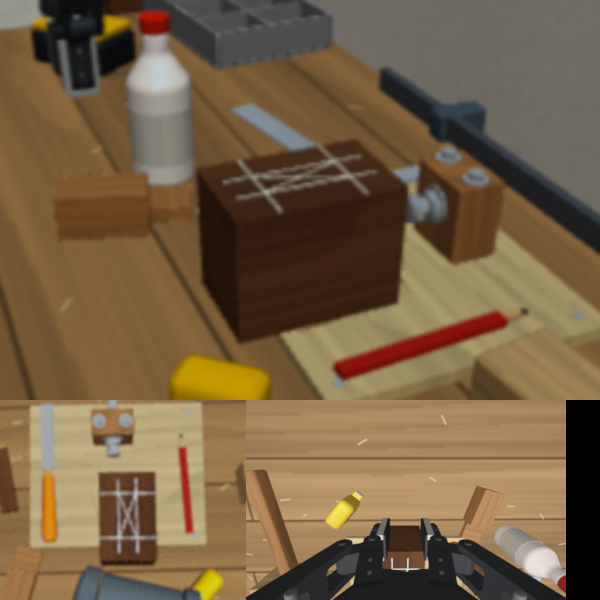

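The block lies flat with the marked face up; side-inset top corners are (200,172), (237,222), (405,188), (360,142), a bit short of the bolt. Now the pose, to plan the push.

```bash
python3 - <<'E'
from h import *
P=px2w("side",np.array([(199,172),(236,222),(406,188),(361,142)])/2.5+[200,100],.122);print(P.round(4)); print(P.mean(0))
T=px2w("top",np.array([(100,473),(156,473)])*.65+[250,-150]-[0,0]+[0,0],.122);print((px2w("top",np.array([(99,73),(155,73),(155,153),(101,155)])*.65+[250,110],.122)).round(4))
b=px2w("side",np.array([(241,338),(398,303)])/2.5+[200,100],.012);print(b.round(4))
im=cv2.imread("pics/top_full.png"); 
m=cv2.cvtColor(im,cv2.COLOR_BGR2GRAY)
for row in (170,190): print(row,m[row,305:365:2])
E
```

```text
[[ 0.5679  0.0346  0.122 ]
 [ 0.5673 -0.0473  0.122 ]
 [ 0.7034 -0.05    0.122 ]
 [ 0.7089  0.0337  0.122 ]]
[ 0.63687304 -0.00724935  0.122     ]
[[ 0.7036  0.0382  0.122 ]
 [ 0.7013 -0.0495  0.122 ]
 [ 0.5755 -0.0455  0.122 ]
 [ 0.5744  0.0379  0.122 ]]
[[ 0.5717 -0.04    0.012 ]
 [ 0.7074 -0.0472  0.012 ]]
170 [174 171 166 172 163 130 129 127 126 136 167 177 153 150 133 123 171 171
 154 155 136 120 126 145 169 169 170 169 163 158]
190 [161 163 162 161 153  75  75  69  69  68  71 150  90 128  80 124  85 122
  63  58  54  65  61 118 170 172 171 171 173 173]
```

apply_moves(plan=[[0,0,0,0,-0.15,0,0.2],[0,0,0,0,-0.15,0,0.2],[0,0,0,0,-0.15,0,0.2],[0.021,0,0.043,0,0,0,0.2],[0.021,0,0.043,0,0,0,0.2],[0.021,0,0.043,0,0,0,0.2],[0,0,0,0,0,0,0.2]])

```text
t: 13.32
tcp_pos: [0.489, 0.0176, 0.0895]
tool_rot: [0.002, 0.98, 0.008, 0.197]
force: [0.4, -0.2, -0.0]
finger_gap: 0.402
gripper_force: 0.0
```

apply_moves(plan=[[-0.005,-0.007,0.0265,0,0,0,0.2],[-0.005,-0.007,0.0265,0,0,0,0.2],[0,0,0,0,0,0,0.2]])

```text
t: 13.7
tcp_pos: [0.5267, 0.0051, 0.0561]
tool_rot: [0.004, 0.982, 0.005, 0.19]
force: [-1.3, -0.3, -0.5]
finger_gap: 0.405
gripper_force: 0.0
```

apply_moves(plan=[[-0.007,0,0.012,0,0,0,0.2],[-0.0093,0,0.0038,0,0,0,0.2],[0,0,0,0,0,0,0.2],[-0.0037,0,0.0015,0,0,0,0.2],[-0.0037,0,0.0015,0,0,0,0.2]])

```text
t: 14.32
tcp_pos: [0.5542, 0.0061, 0.0471]
tool_rot: [0.003, 0.982, 0.006, 0.189]
force: [0.2, 0.0, -0.1]
finger_gap: 0.401
gripper_force: 0.0
```

apply_moves(plan=[[-0.0037,0,0.0015,0,0,0,0.2],[-0.0037,0,0.0015,0,0,0,0.2],[-0.0037,0,0.0015,0,0,0,0.2]])

```text
t: 14.7
tcp_pos: [0.5661, 0.0061, 0.047]
tool_rot: [0.004, 0.982, 0.006, 0.189]
force: [-1.1, -0.2, 0.8]
finger_gap: 0.399
gripper_force: 0.0
```

apply_moves(plan=[[-0.0037,0,0.0015,0,0,0,0.2],[-0.0037,0,0.0015,0,0,0,0.2],[-0.0037,0,0.0015,0,0,0,0.2]])

```text
t: 15.08
tcp_pos: [0.576, 0.0068, 0.0461]
tool_rot: [0.003, 0.982, 0.007, 0.187]
force: [-5.0, -0.0, 3.8]
finger_gap: 0.403
gripper_force: 2.7
```

apply_moves(plan=[[-0.0037,0,0.0015,0,0,0,0.2],[-0.0037,0,0.0015,0,0,0,0.2],[-0.0037,0,0.0015,0,0,0,0.2]])

```text
t: 15.45
tcp_pos: [0.5879, 0.0068, 0.046]
tool_rot: [0.003, 0.982, 0.007, 0.187]
force: [-6.0, -0.6, 3.6]
finger_gap: 0.403
gripper_force: 2.8
```

apply_moves(plan=[[-0.0028,0,0.0011,0,0,0,0.2],[-0.0028,0,0.0011,0,0,0,0.2]])

```text
t: 15.7
tcp_pos: [0.5938, 0.0068, 0.046]
tool_rot: [0.003, 0.982, 0.007, 0.187]
force: [-5.2, 0.3, 3.6]
finger_gap: 0.401
gripper_force: 2.7
```

apply_moves(plan=[[-0.0018,0,0.0007,0,0,0,0.2],[-0.0018,0,0.0007,0,0,0,0.2]])

```text
t: 15.95
tcp_pos: [0.5985, 0.0064, 0.0461]
tool_rot: [0.003, 0.982, 0.007, 0.187]
force: [-4.1, 0.4, 2.2]
finger_gap: 0.397
gripper_force: 2.3
```

apply_moves(plan=[[-0.0014,0,0.0006,0,0,0,0.2],[-0.0014,0,0.0006,0,0,0,0.2]])

```text
t: 16.2
tcp_pos: [0.6034, 0.0058, 0.0462]
tool_rot: [0.004, 0.982, 0.006, 0.189]
force: [-3.2, 0.5, -0.5]
finger_gap: 0.399
gripper_force: 1.6
```

apply_moves(plan=[[-0.0009,0,0.0004,0,0,0,0.2],[-0.0009,0,0.0004,0,0,0,0.2]])

```text
t: 16.45
tcp_pos: [0.6058, 0.0055, 0.0462]
tool_rot: [0.004, 0.982, 0.006, 0.189]
force: [-3.1, -0.2, -1.2]
finger_gap: 0.4
gripper_force: 1.5
```

apply_moves(plan=[[-0.0009,0,0.0004,0,0,0,0.2],[-0.0009,0,0.0004,0,0,0,0.2]])

```text
t: 16.7
tcp_pos: [0.6078, 0.0055, 0.0463]
tool_rot: [0.004, 0.982, 0.006, 0.189]
force: [-2.2, -0.1, -1.7]
finger_gap: 0.398
gripper_force: 1.4
```

apply_moves(plan=[[-0.0009,0,0.0004,0,0,0,0.2],[-0.0009,0,0.0004,0,0,0,0.2]])

```text
t: 16.95
tcp_pos: [0.6084, 0.0056, 0.0461]
tool_rot: [0.004, 0.982, 0.006, 0.188]
force: [-9.0, -2.3, 3.6]
finger_gap: 0.394
gripper_force: 4.4
```

apply_moves(plan=[[-0.0007,0,0.0003,0,0,0,0.2],[0,0,0,0,0,0,0.2]])

```text
t: 17.2
tcp_pos: [0.6084, 0.0056, 0.0461]
tool_rot: [0.004, 0.982, 0.006, 0.188]
force: [-8.3, -2.5, 3.3]
finger_gap: 0.402
gripper_force: 4.5
```

apply_moves(plan=[[-0.0009,0,0.0004,0,0,0,0.2],[0,0,0,0,0,0,0.2]])

```text
t: 17.45
tcp_pos: [0.6084, 0.0058, 0.0459]
tool_rot: [0.004, 0.982, 0.007, 0.187]
force: [-11.0, -3.2, 5.4]
finger_gap: 0.4
gripper_force: 5.7
```

apply_moves(plan=[[-0.0009,0,0.0004,0,0,0,0.2],[0,0,0,0,0,0,0.2],[0,0,0,0,0,0,0.2]])

```text
t: 17.82
tcp_pos: [0.6084, 0.006, 0.0456]
tool_rot: [0.004, 0.983, 0.007, 0.186]
force: [-13.5, -2.7, 6.6]
finger_gap: 0.398
gripper_force: 6.6
```

apply_moves(plan=[[0,0,0,0,0,0,0.2],[0,0,0,0,0,0,0.2],[0,0,0,0,0,0,0.2],[0.003,0,-0.0012,0,0,0,0.2],[0.009,0,-0.0038,0,0,0,0.2],[0.018,0,-0.008,0,0,0,0.2],[0.03,0,-0.013,0,0,0,0.2],[0.03,0,-0.013,0,0,0,0.2]])

```text
t: 18.82
tcp_pos: [0.5237, 0.0054, 0.0539]
tool_rot: [0.007, 0.982, 0.004, 0.188]
force: [-0.3, 0.2, -0.6]
finger_gap: 0.4
gripper_force: 0.0
```

apply_moves(plan=[[-0.01,0,-0.05,0,0,0,0.2],[-0.01,0,-0.05,0,0,0,0.2],[0,0,0,0,0,0,0.2]])

```text
t: 19.2
tcp_pos: [0.5182, 0.0097, 0.1257]
tool_rot: [0.001, 0.98, 0.012, 0.197]
force: [0.6, 0.3, 0.5]
finger_gap: 0.399
gripper_force: 0.0
```

```bash
python3 - <<'E'
from h import *
s=sense();print(s["t"],s["tcp_pos"].round(3),s["force"].round(1))
b=snapshot("side");t=snapshot("top");cv2.imwrite("pics/fin_side.png",b[:,:,::-1]);cv2.imwrite("pics/fin_top.png",t[:,:,::-1])
# overlay match: top-face predicted pose search on the top view: dark inside / bright outside edge contrast
def score(img,n,x,y,a,thr):
    g=img.astype(float).sum(2); c,sn=np.cos(a),np.sin(a); sc=0
    v=[]
    for o,sgn in((.004,1),(-.004,-1)):
        L=np.linspace(.01,.13,25); W=np.linspace(-.035,.035,15)
        pts=[(l,w) for l in L for w in(-.045+o,.045-o)]
        pts+=[(o,w) for w in W]
        P=np.array([[x+l*c-w*sn,y+l*sn+w*c,.122] for l,w in pts])
        p=w2px(n,P).astype(np.float32)
        v.append(cv2.remap(g.astype(np.float32),p[:,0].reshape(1,-1),p[:,1].reshape(1,-1),cv2.INTER_LINEAR).ravel().mean())
    return v[1]-v[0]
best=max(((score(t,"top",x,y,a,0),x,y,a) for x in np.arange(.59,.625,.003) for y in np.arange(-.03,.03,.003) for a in np.radians(np.arange(-10,10.1,1))))
print("score,x_end,y,yaw deg",best[0],best[1].round(4),best[2].round(4),np.degrees(best[3]).round(1))
E
```

```text
19.2 [0.518 0.01  0.126] [0.6 0.3 0.5]Traceback (most recent call last):
  File "<stdin>", line 16, in <module>
  File "<stdin>", line 16, in <genexpr>
  File "<stdin>", line 13, in score
  File "h.py", line 10, in w2px
    c=calibration(n); p=(np.atleast_2d(X)@c["R"].T+c["t"])@c["camera_matrix"].T
ValueError: time passes only in moves, steps and waits
```

```bash
python3 - <<'E'
import cv2,numpy as np
a=cv2.resize(cv2.imread("pics/fin_side.png")[110:230,210:450],(600,300),interpolation=cv2.INTER_CUBIC)
t=cv2.resize(cv2.imread("pics/fin_top.png")[110:220,240:440],(545,300),interpolation=cv2.INTER_CUBIC)
cv2.imwrite("pics/fin.png",np.vstack([a,cv2.copyMakeBorder(t,0,0,0,55,0)]))
E
```

```text
(no output)
```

View pics/fin.png

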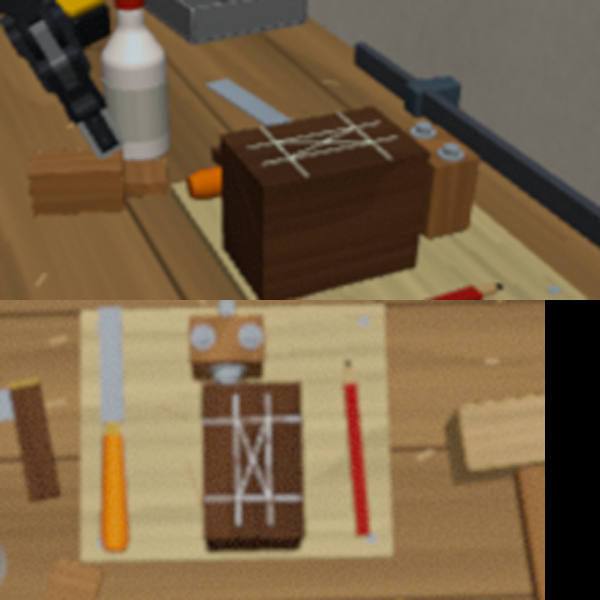

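Flat, marked face up, end against the bolt; top-inset corners (202,385), (302,381), (303,539), (206,542). I'll make a quick numerical check, then hand in.

```bash
python3 - <<'E'
from h import *
P=px2w("top",(np.array([(202,385),(302,381),(303,539),(206,542)])-[0,300])/2.725+[240,110],.122)
S=px2w("top",(np.array([(190,317),(265,317)])-[0,300])/2.725+[240,110],.087)
print(P.round(4)[:,:2],S.round(4)[:,:2],"yaw",[np.degrees(np.arctan2(d[1],d[0])).round(1) for d in (P[0]-P[3],P[1]-P[2])],"y off",P[:,1].mean()-S[:,1].mean(),"front yaw",np.degrees(np.arctan2(P[1,0]-P[0,0],P[0,1]-P[1,1])))
E
```

```text
[[ 0.7438  0.0379]
 [ 0.7451 -0.0511]
 [ 0.6036 -0.0474]
 [ 0.603   0.0374]] [[ 0.8177  0.0483]
 [ 0.8158 -0.0211]] yaw [np.float64(0.2), np.float64(-1.5)] y off -0.01946958395215121 front yaw 0.8023040449917361
```

Square within about 1.5°, 19 mm off the centre line (40 allowed), origin about 190 mm before the stop.

```bash
python3 -c "
from station import *
print(sign_off())"
```

```text
the job is handed in; nothing more can be done
None
```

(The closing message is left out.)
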